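Seat the site tile and show its walnut building to the review camera

TASK

Set this scheme up for the online review: slide the loaded tile along the model base, without lifting it, until it is fully home in its bay in the site model, with all three buildings still standing in their plots. Then take the dark walnut building out by its two plain side walls, never pinching the slatted front, and hold it up to the review camera: the front facing the lens squarely (the camera looks a little downwards, so lean the building back to match), the right way up and centred in the picture, about 15 cm from the lens. Finish while still holding it there motionless in the air, with the tile home, the two pale houses in their plots, and the camera and the other things on the table left as they were.

Things in the scene. Friction and masses are not known exactly. Their poses are not given: they have to be found in the camera images.
- site_model: Site model fixed on the table: plywood base 340 (x) x 480 (y) mm, 9 mm thick, with black-edged context tiles (top 20 mm above the table) and small fixed buildings up to 45 mm tall on them round a bay. Origin: on the table under the bay's centre. The base is bare on the -y side (to y = -310), where the tile starts. The tile slides along the model's +y
- bay (a point): Centre of the bay at the height of its floor (9 mm above the table), the model's axes: the tile is fully home when its origin is here, axes parallel. The bay is 229 mm wide (walls at x = -114.5 and +114.5, 2.5 mm play each side of the tile), open towards -y, end wall at y = +70.5; the side walls begin at y = -70, their mouth corners bevelled 15 mm
- tile: Loose black model tile with pale top, 224 (x) x 140 (y) x 11 mm, about 0.3 kg. Origin: centre of its underside. Its +y edge enters the bay first. Starts 170-200 mm short of home, up to 20 mm off sideways, turned up to 0.15 rad. Three plots 47 x 47 mm, 3 mm deep (floor 8 mm above the underside) at x = -76, 0, +76, y = +25 hold one loose building each, in any order
- terrace_top (a point): Centre of the top of the brown terrace glued on the tile near its -y edge: 90 mm along the tile's x, 26 mm along y, 22 mm tall (11 to 33 mm above the tile's underside), at the tile's x = 0, y = -45; good to hold the tile by. 35 mm clear to the loose buildings behind it. Axes are the tile's
- walnut: The dark walnut building to be shown: 44 x 44 x 60 mm tall, about 0.1 kg. Origin: centre of its underside; z up. Front: its +x side; plain side walls: its +y and -y sides, 44 mm apart. It stands in a plot with its front towards the tile's +y; a white line on the roof edge marks the front. Neighbours leave 30 mm or more clear beside each side wall
- front: The slatted front glued on the walnut building: grey and pale vertical slats 40 mm wide (y), 44 mm tall, 5 mm thick, a white canopy at its foot standing out 9 mm further. Origin: centre of the outer face of the slats, at x = +27, y = 0, z = 34 mm in the building's frame; same axes as the building (outward is +x)
- rear (a point): Centre of the walnut building's plain rear wall (x = -22, y = 0, z = 34 mm in its frame), its axes
- lens (a point): Centre of the front glass of the review camera, about 0.25 m above the table. It looks along its own -x, 0.25 to 0.45 rad below level; its z is up in the picture, y sideways. Held right, the building's axes are parallel to these. The camera is a white box 70 x 46 x 36 mm with a black lens barrel 32 mm across, on a column 50 mm behind the lens
- camera_stand: Stand of the review camera, fixed on the table: dark base plate 110 x 110 x 14 mm, aluminium column 18 mm across, 0.29 m tall. Origin: on the table under the column; the camera looks towards its -x side
- house_a: Pale loose house 42 x 42 mm, 30 mm tall with a half-width roof step to 34 mm, 0.05 kg, in a plot of the tile. Origin: centre of its underside
- house_b: Pale loose house 42 x 42 mm, 38 mm tall with a half-width roof step to 42 mm, 0.05 kg, in a plot of the tile. Origin: centre of its underside
- glue: White glue bottle, 56 mm across, 150 mm tall. Origin: centre of its underside
- tape: Roll of tape lying flat, 90 mm across, 24 mm high. Origin: centre of its underside
- sanding_block: Cork sanding block 110 x 65 x 38 mm. Origin: centre of its underside
- paint: Red paint jar with black lid, 54 mm across, 62 mm tall. Origin: centre of its underside
- pencil_pot: Aluminium pencil pot, 76 mm across, 90 mm tall (160 mm with the pencils). Origin: centre of its underside

How it is judged:
By the outcome, as a careful person would: the job done as asked, in the order asked, and still so for the second after the job is handed in, while the arm keeps its last pose, push and grip.
It also fails if it takes over 61 s, if anything falls off the work surface, if the arm or the gripper's body presses on something with over 40 N, if the wrist force passes 120 N, or if a joint passes its speed limit or range.

ROBOT

A 6-joint arm with a two-finger parallel gripper is mounted at the origin on the work surface. World frame = base frame: x ahead of the robot, y to its left, z up, the work surface at z = 0. Lengths are in m, angles in rad, forces in N, time in s.
With the tool pointing down it reaches from about 0.3 to 0.775 m from the base axis. Payload 14.6 kg.
Tool frame: the origin (TCP) lies at the very end of the fingers, on their centre line; the grasp point (between the pads) lies 19 mm behind it (ctrl.grasp_offset is the distance from the TCP to the grasp point, in m); z points along the fingers, y is the line along which they close (so a half turn about z gives the same grasp; the last joint's range is limited). The gripper opens to 94 mm and grips with 3 to 60 N. Pads are 16 mm wide; open, the fingers measure 119 mm over their backs; the gripper's body (75 mm by 177 mm) begins 78 mm behind the grasp point.
Start: joints at [1.261, 0.3, 1.521, -0, 1.321, -0.067], TCP at [0.132, 0.534, 0.205] pointing down, gripper open.
Joint ranges: [-3.03, 3.03], [-0.79, 2.21], [0.23, 2.52], [-1.04, 4.18], [0, 3.07], [-2.55, 2.55]. Speed limits (rad/s): [2.22, 2.22, 2.57, 3.14, 3.14, 3.14].

INTERFACE

Orientations are given as [roll, pitch, yaw] about the fixed x, y, z axes, in that order (R = Rz(yaw) Ry(pitch) Rx(roll)).
In Python, from station import ctrl gives the robot as it stands.
- The arm moves only by the tool step_arm, never from a script. Its argument "plan" is a list that holds one entry, the list of rows, each a list of 6 numbers: the shift along the tool's x, y, z in units of 30 mm (1.0 is 30 mm), then the turn, a rotation vector about the tool's x, y, z in units of 6 degrees (1.0 is 6 degrees). In form: [[[dx, dy, dz, wx, wy, wz], ...]]. A call has 1 to 8 rows; each row is the pose to reach, as a shift and turn from the pose commanded when the call began, along the tool's axes at that moment; what a row does not reach only later rows make up. A row lasts 1/12 s, in which the tool goes at most 41.7 mm and 7.16 degrees, less where a joint would pass 70% of its speed; a pose out of reach is approached as far as the arm can. A call with a gripper value outside its range is refused whole. "grip" is the opening, from 0 (shut) to 1 (fully open), set as the call begins (left out, the last holds). The fingers move at their own pace and stop on an object; "squeeze" is the grip in N (left out, the last holds). Time passes only in rows, so rows that repeat a pose let the fingers close. It gives the time, the measured TCP pose, the force, the opening and the grip force at its end, in the units of the state.
- ctrl.get_obs(): the state, without advancing time (a new reading comes with each control period).
- ctrl.camera(name): name is "side" or "top"; returns the picture (480x640x3 uint8, red, green, blue); there is no depth.
- ctrl.camera_model(name): a dict with "intrinsics" (3x3 intrinsics, pixels), "R" (3x3) and "t" (3): a world point X has camera coordinates R X + t. Camera axes: x right, y down, z forward; pixel columns grow to the right and rows downward; lengths in m; the calibration is good to about 2 mm. A picture is of the moment at which its call begins. camera_model takes no time and is no camera call.
- ctrl.hand_in(): hands the job in; it is judged then, once.
Trained networks look in the newest picture that a camera, given by its name, has taken for a name from the list of things; names that differ only in an ending like _2 or _b are one class to them, and where a whole thing is asked for, a point or a joint stands for the part that bears it (a point fixed in the world has none). Each returns a list of dicts, best first, with "confidence" (0 to 1); they miss things now and then, are a little off and sometimes report something else, mostly with a low value. They report only what shows in the picture. A call takes as long as a camera call.
- ctrl.masks_of(query, camera): "pixels" (480x640 bool, what is visible of it) and "at" ([column, row] in pixels, amid what is visible of it).
- ctrl.place_of(query, camera): "at" ([column, row] in pixels: a listed point, or the origin of a listed thing).
The state is a dict: "time_s": time; "qpos": joint angles; "joint_vel": joint speeds; "tau": joint torques, N m; "ee_pos": TCP position; "eef_rot": TCP orientation; "force": force on the tool from outside, world axes, zero at the start; "moment": the same for the moment, N m; "grip_width": finger opening in m; "grip_force": force on a finger pad.
Only numpy, scipy, OpenCV 4.12 (cv2) and the standard library are available. Lean on these libraries where they do the work, as an engineer would, in place of code of your own. Each camera call takes 0.05 s, during which the arm holds its last target. There are 200 camera calls.

## Working session

There is one attempt and no reset: what is moved stays moved. The work goes in short steps, Python scripts to look and compute and a tool call to move; the robot and the scene stay as the last step left them, time stands still between calls to the robot, and variables do not carry over. Pictures are saved under pics/ and viewed, at most 10 in all, crops included, and the job is handed in when it is done.

Besides the shell and the picture viewer there is one more tool, called after "Call:" as name(argument=value, ...), one argument or row to a line, values as JSON. step_arm: Moves the arm, as the interface text tells. Its arguments: {"type":"object","properties":{"plan":{"type":"array","items":{"type":"array","items":{"type":"array","items":{"type":"number"}}}},"grip":{"type":"number"},"squeeze":{"type":"number"}},"required":["plan"]}

```bash
ls; mkdir -p pics
python3 - <<'E'
from station import ctrl
import cv2,numpy as np
np.set_printoptions(precision=4,suppress=True)
o=ctrl.get_obs();print({k:np.round(v,3) for k,v in o.items()},ctrl.grasp_offset)
for c in("top","side"):
    im=ctrl.camera(c);cv2.imwrite(f"pics/{c}0.png",im[:,:,::-1])
    m=ctrl.camera_model(c);print(c,m)
    for q in("bay","tile","terrace_top","walnut","front","rear","lens","camera_stand","house_a","house_b","site_model"):
        print(q,[(np.round(d["at"],1),round(d["confidence"],2)) for d in ctrl.place_of(q,c)[:3]])
E
```

```text
pics
{'time_s': np.float64(0.0), 'qpos': array([ 1.261,  0.3  ,  1.522,  0.   ,  1.321, -0.067]), 'joint_vel': array([ 0.   ,  0.   ,  0.001, -0.001, -0.001,  0.001]), 'tau': array([  0.   , -53.18 , -35.275,   0.071,   0.024,  -0.   ]), 'ee_pos': array([0.132, 0.534, 0.205]), 'eef_rot': array([-3.14 , -0.   ,  2.899]), 'force': array([-0.506,  0.209, -0.081]), 'moment': array([-0.017, -0.001, -0.043]), 'grip_force': np.float64(0.0), 'grip_width': np.float64(0.094)} 0.0188
top {'intrinsics': array([[565.8703,   0.    , 317.4354],
       [  0.    , 565.8703, 238.2897],
       [  0.    ,   0.    ,   1.    ]]), 'R': array([[ 0.0211, -0.9998, -0.0048],
       [-0.9855, -0.02  , -0.1685],
       [ 0.1683,  0.0083, -0.9857]]), 't': array([-0.0194,  0.5385,  1.4785])}
bay [(array([317. , 227.5]), 0.61), (array([382.7, 201.3]), 0.18)]
tile [(array([393.7, 226.5]), 0.92), (array([382.7, 204.6]), 0.63)]
terrace_top [(array([407.8, 222.6]), 0.74)]
walnut [(array([376.1, 195.2]), 0.57)]
front [(array([381.7, 204.3]), 0.68), (array([140.1, 310.7]), 0.51)]
rear [(array([377.5, 185.9]), 0.87)]
lens
[... 445 characters left out ...]
   ,   1.    ]]), 'R': array([[ 0.7726, -0.6348,  0.007 ],
       [-0.404 , -0.5002, -0.7659],
       [ 0.4897,  0.5889, -0.643 ]]), 't': array([-0.4242,  0.3293,  1.6511])}
bay [(array([332.3, 277.1]), 0.94)]
tile [(array([336.5, 404.7]), 0.67)]
terrace_top [(array([389.4, 307.3]), 0.87)]
walnut [(array([389.7, 287.6]), 0.85)]
front [(array([382.5, 287.3]), 0.6), (array([257.8, 206.5]), 0.24)]
rear [(array([392.5, 282.2]), 0.65)]
lens [(array([258.9, 153.8]), 0.9), (array([371.5, 305.5]), 0.45)]
camera_stand [(array([254.8, 210.2]), 0.77), (array([371.3, 300.7]), 0.25)]
house_a [(array([371.5, 304.1]), 0.83)]
house_b [(array([371.5, 304.1]), 0.83)]
site_model [(array([329. , 279.1]), 0.76)]
```

View pics/top0.png

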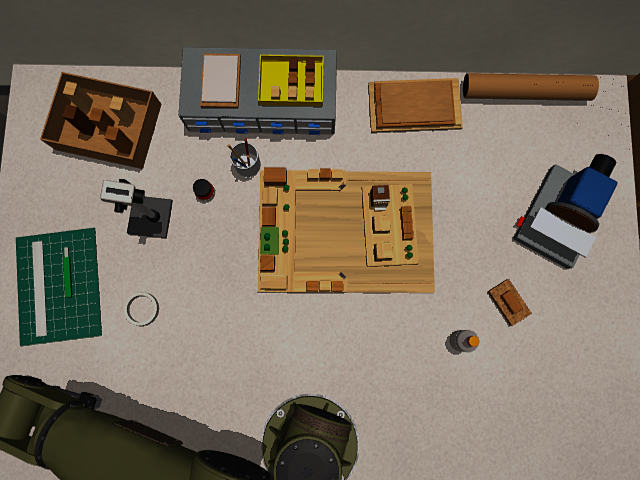

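View pics/side0.png

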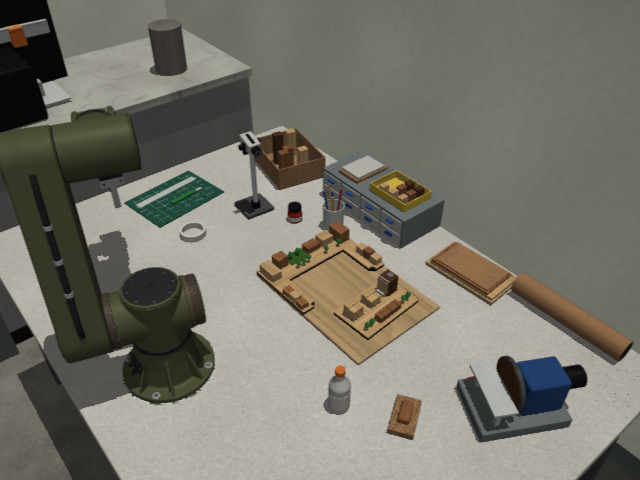

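The top view shows the model base at columns 258–434, rows 170–293. The tile is on its right at (391, 226), with walnut at (380, 196) as its uppermost building. The bay opens to the right (world −y) and the review camera at (120–150, 190) looks right. The side view agrees.

```bash
cat > h.py <<'E'
import cv2,numpy as np
from station import ctrl
np.set_printoptions(precision=4,suppress=True)
M={c:ctrl.camera_model(c) for c in("top","side")}
def P(c):
    m=M[c];return m["intrinsics"]@np.c_[m["R"],m["t"]]
def proj(c,X):
    p=P(c)@np.r_[X,1];return p[:2]/p[2]
def ray(c,uv,z):
    m=M[c];d=m["R"].T@np.linalg.solve(m["intrinsics"],np.r_[uv,1]);o=-m["R"].T@m["t"]
    return o+d*(z-o[2])/d[2]
def tri(a,b):
    X=cv2.triangulatePoints(P("top"),P("side"),np.float64(a).reshape(2,1),np.float64(b).reshape(2,1)).ravel();X=X[:3]/X[3]
    return X,np.hypot(*(proj("top",X)-a)),
def rect(c,im,z,x0,x1,y0,y1,s):  # column = (y1-y)/s, row=(x1-x)/s
    H=P(c)[:,[0,1]];H=np.c_[H,P(c)@[0,0,z,1]]
    A=np.array([[0,-s,x1],[-s,0,y1],[0,0,1.]])
    return cv2.warpPerspective(im,np.linalg.inv(H@A),(int((y1-y0)/s),int((x1-x0)/s)),flags=cv2.INTER_CUBIC)
E
python3 - <<'E'
from h import *
pt=dict(bay=((317,227.5),(332.3,277.1)),terrace=((407.8,222.6),(389.4,307.3)),walnut=((376.1,195.2),(389.7,287.6)),front=((381.7,204.3),(382.5,287.3)),rear=((377.5,185.9),(392.5,282.2)),lens=((145.8,196.4),(258.9,153.8)),stand=((155.8,221.9),(254.8,210.2)),site=((322.3,231.5),(329,279.1)))
for k,(a,b) in pt.items(): print(k,*tri(a,b), "top@z0",ray("top",a,0.009)[:2],"side",ray("side",b,0.009)[:2])
a=[]
for c in("top","side"):
    im=cv2.imread(f"pics/{c}0.png")
    a.append(rect(c,im,0.020,0.30,0.72,-0.32,0.24,0.0014 if 0 else 0.001))
o=np.vstack(a);o=cv2.resize(o,(560,840));
cv2.imwrite("pics/rt.png",cv2.resize(a[0],(784,588)));cv2.imwrite("pics/rs.png",cv2.resize(a[1],(784,588)))
E
```

```text
bay [ 0.5797 -0.007  -0.0046] 0.7120837735935702 top@z0 [ 0.5754 -0.0061] side [ 0.5718 -0.0187]
terrace [ 0.5895 -0.2533  0.0465] 1.2088495252985947 top@z0 [ 0.5943 -0.2573] side [ 0.6201 -0.2302]
walnut [ 0.6731 -0.1712  0.014 ] 1.5713382320196063 top@z0 [ 0.6705 -0.1692] side [ 0.6809 -0.1691]
front [ 0.6355 -0.1806  0.0467] 0.1721422124823954 top@z0 [ 0.6448 -0.1849] side [ 0.6642 -0.1539]
rear [ 0.6913 -0.1705  0.0276] 0.4643274703903891 top@z0 [ 0.6974 -0.173 ] side [ 0.7051 -0.157 ]
lens [0.5925 0.3936 0.2622] 0.28066769667116487 top@z0 [0.6543 0.4748] side [0.8175 0.7469]
stand [0.5856 0.443  0.0014] 0.8255471880181169 top@z0 [0.5821 0.4418] side [0.582  0.4331]
site [ 0.5617 -0.0191  0.0073] 1.2583271975400383 top@z0 [ 0.5644 -0.021 ] side [ 0.5576 -0.0192]
```

View pics/rt.png

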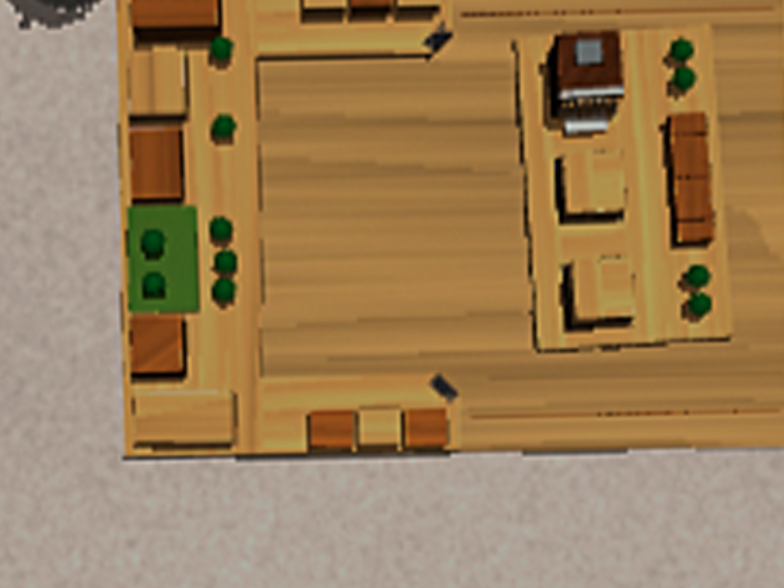

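View pics/rs.png

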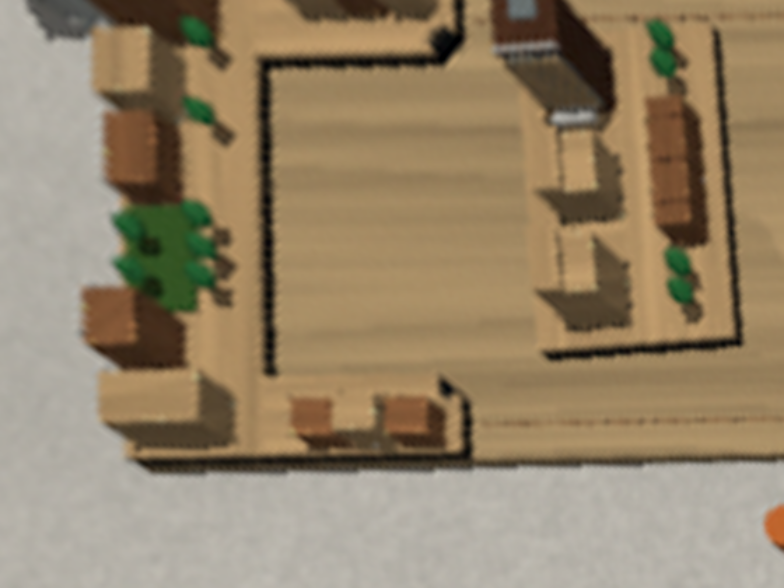

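The rectified views (1.4 px/mm, plane z = 20 mm) show these points:
- **Bay end-wall corners:** (258,57) and (262,375) in top; (263,60) and (268,375) in side.
- **Tile corners:** (514,40), (537,350) and (731,337) in top; (716,30), (740,342) and (545,354) in side.
- **Resulting poses:** bay about (0.566, −0.018), yaw 0.014; tile about (0.584, −0.2075), yaw 0.072. That is 190 mm short and 15 mm off, which is plausible.
- **Walnut front:** the canopy at (585,128) shows it actually faces world −x (the tile's −x), so the side walls are at ±y.

```bash
cat >> h.py <<'E'
from scipy.spatial.transform import Rotation as Ro
def to(p,R=None,start=None):
    """shift/turn in move units from the present (or given) pose to TCP p, orientation R (rpy or matrix)"""
    o=ctrl.get_obs();q,r=start or (o["ee_pos"],o["eef_rot"])
    mk=lambda a:Ro.from_euler("xyz",a) if np.ndim(a)==1 else Ro.from_matrix(a)
    A=mk(r);B=mk(R)if R is not None else A
    print(np.round(np.r_[A.inv().apply(np.array(p)-q)/.03,np.degrees((A.inv()*B).as_rotvec())/6],3))
E
python3 - <<'E'
from h import *
to([.587,-.252,.13],[np.pi,0,np.pi+.072])
E
```

```text
[-21.013 -21.782   2.514  -0.     -0.     -3.006]
```

Call:
step_arm(
  plan=[
    [[-21.01,-21.78,1.5,0,0,-3.0],[-21.01,-21.78,1.5,0,0,-3.0],[-21.01,-21.78,1.5,0,0,-3.0],[-21.01,-21.78,1.5,0,0,-3.0],[-21.01,-21.78,1.5,0,0,-3.0],[-21.01,-21.78,1.5,0,0,-3.0],[-21.01,-21.78,1.5,0,0,-3.0],[-21.01,-21.78,1.5,0,0,-3.0]],
  ],
  grip=0.5,
)

```text
time_s: 1.87
ee_pos: [0.2986, 0.2455, 0.1892]
eef_rot: [3.141, 0.001, -3.07]
force: [1.0, 0.6, 0.0]
grip_width: 0.0477
grip_force: 0.0
```

Run:
```python
from h import *
o=ctrl.get_obs();print(o["ee_pos"],o["eef_rot"],o["grip_width"],o["time_s"])
to([.587,-.252,.13],[np.pi,0,np.pi+.072])
```

```text
[0.2986 0.2455 0.1892] [ 3.1412  0.0007 -3.0697] 0.0476602420663585 1.8667
[ -8.398 -17.233   1.973   0.004   0.007  -0.001]
```

Call:
step_arm(
  plan=[
    [[-8.4,-17.23,1.97,0,0,0],[-8.4,-17.23,1.97,0,0,0],[-8.4,-17.23,1.97,0,0,0],[-8.4,-17.23,1.97,0,0,0],[-8.4,-17.23,1.97,0,0,0],[-8.4,-17.23,1.97,0,0,0],[-8.4,-17.23,1.97,0,0,0],[-8.4,-17.23,1.97,0,0,0]],
  ],
)

```text
time_s: 2.53
ee_pos: [0.465, -0.0419, 0.1549]
eef_rot: [-3.141, 0.001, -3.071]
force: [0.7, 1.1, -0.2]
grip_width: 0.047
grip_force: 0.0
```

Call:
step_arm(
  plan=[
    [[-4.32,-8.84,1.0,0,0,0],[-4.32,-8.84,1.0,0,0,0],[-4.32,-8.84,1.0,0,0,0],[-4.32,-8.84,1.0,0,0,0],[-4.32,-8.84,1.0,0,0,0],[-4.32,-8.84,1.0,0,0,0],[-4.32,-8.84,1.0,0,0,0],[-4.32,-8.84,1.0,0,0,0]],
  ],
)

```text
time_s: 3.2
ee_pos: [0.6132, -0.2997, 0.1223]
eef_rot: [3.141, -0.002, -3.073]
force: [-1.5, 0.0, -0.1]
grip_width: 0.0472
grip_force: 0.0
```

Run:
```python
from h import *
o=ctrl.get_obs();print(o["ee_pos"],o["eef_rot"],o["grip_width"],o["time_s"])
to([.587,-.252,.07],[np.pi,0,np.pi+.072])
a=[]
for c in("top","side"):
    im=ctrl.camera(c)[:,:,::-1].copy();cv2.imwrite(f"pics/{c}1.png",im)
    for X in([.587,-.252,.042],o["ee_pos"]):
        u=proj(c,X);cv2.circle(im,tuple(np.int32(u)),1,(255,0,255),-1)
    u=np.int32(proj(c,[.587,-.22,.05]));a.append(cv2.resize(im[u[1]-65:u[1]+65,u[0]-65:u[0]+65],(400,400),interpolation=cv2.INTER_CUBIC))
cv2.imwrite("pics/g1.png",np.hstack(a))
```

```text
[ 0.6132 -0.2997  0.1223] [ 3.1411 -0.0018 -3.0735] 0.047237660832205555 3.2
[ 0.759  1.646  1.746  0.005 -0.017 -0.037]
```

View pics/g1.png

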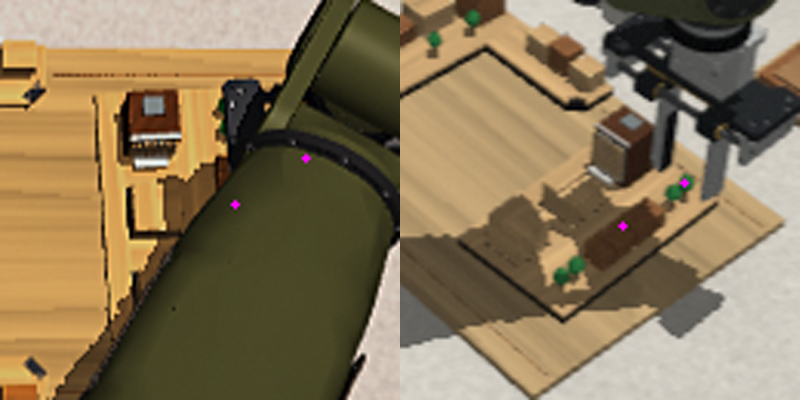

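The side crop shows the terrace centred near the marker (622,226), and the tool between the fingers at (685,184). The arm overshot because the command ran ahead of the reading, so I'll correct at rest.

Call:
step_arm(
  plan=[
    [[0.76,1.65,1.75,0,0,0],[0.76,1.65,1.75,0,0,0],[0.76,1.65,1.75,0,0,0],[0.76,1.65,1.75,0,0,0],[0.76,1.65,1.75,0,0,0],[0.76,1.65,1.75,0,0,0],[0.76,1.65,1.75,0,0,0],[0.76,1.65,1.75,0,0,0]],
  ],
)

```text
time_s: 3.97
ee_pos: [0.5866, -0.2476, 0.0732]
eef_rot: [-3.141, 0.001, -3.071]
force: [-0.6, -0.8, 0.1]
grip_width: 0.047
grip_force: 0.0
```

Run:
```python
from h import *
ctrl.place_of("terrace_top","side") if 0 else None
ctrl.camera("side")
for q in("terrace_top",): print([(ray("side",d["at"],.042),d["confidence"]) for d in ctrl.place_of(q,"side")])
o=ctrl.get_obs();print(o["ee_pos"],o["eef_rot"],o["grip_width"],o["time_s"],o["force"])
to([.5875,-.2525,.026],[np.pi,0,np.pi+.072])
```

```text
[(array([ 0.5936, -0.2477,  0.042 ]), 0.61)]
[ 0.5864 -0.2475  0.0728] [-3.1413  0.0005 -3.0706] 0.04705533476130762 4.0667 [-0.0935  0.6567  0.3238]
[-0.025 -0.169  1.561 -0.003  0.005 -0.009]
```

Call:
step_arm(
  plan=[
    [[0,-0.12,0.5,0,0,0],[0,-0.12,1.0,0,0,0],[0,-0.12,1.3,0,0,0],[0,-0.12,1.55,0,0,0],[0,-0.12,1.55,0,0,0],[0,-0.12,1.55,0,0,0]],
  ],
)

```text
time_s: 4.57
ee_pos: [0.5864, -0.2508, 0.0257]
eef_rot: [3.141, -0.0, -3.07]
force: [0.2, -0.2, 0.2]
grip_width: 0.0468
grip_force: 0.0
```

Call:
step_arm(
  plan=[
    [[0,0,0,0,0,0],[0,0,0,0,0,0],[0,0,0,0,0,0],[0,0,0,0,0,0],[0,0,0,0,0,0],[0,0,0,0,0,0]],
  ],
  grip=0.1,
  squeeze=15,
)

```text
time_s: 5.07
ee_pos: [0.5867, -0.2509, 0.0265]
eef_rot: [-3.141, 0.001, -3.07]
force: [-0.5, 0.0, 4.9]
grip_width: 0.0253
grip_force: 15.0
```

Run:
```python
from h import *
im={c:ctrl.camera(c)[:,:,::-1].copy() for c in("top","side")}
o=ctrl.get_obs();print(o["ee_pos"],o["eef_rot"],o["grip_width"],o["time_s"],o["force"],o["moment"])
a=rect("side",im["side"],.020,.30,.72,-.32,.24,.001)
cv2.imwrite("pics/rs1.png",cv2.resize(a,(784,588)))
# target TCP: terrace point at home
b=np.array([.566,-.018]);y=.014
t=b+[-np.sin(y)*-.045,np.cos(y)*-.045];print("terrace home",t)
```

```text
[ 0.5867 -0.2509  0.0265] [-3.141   0.0008 -3.0703] 0.026247005379276725 5.1667 [-0.9253 -0.6938  5.7751] [-0.1753  0.2412  0.0414]
terrace home [ 0.5666 -0.063 ]
```

View pics/rs1.png

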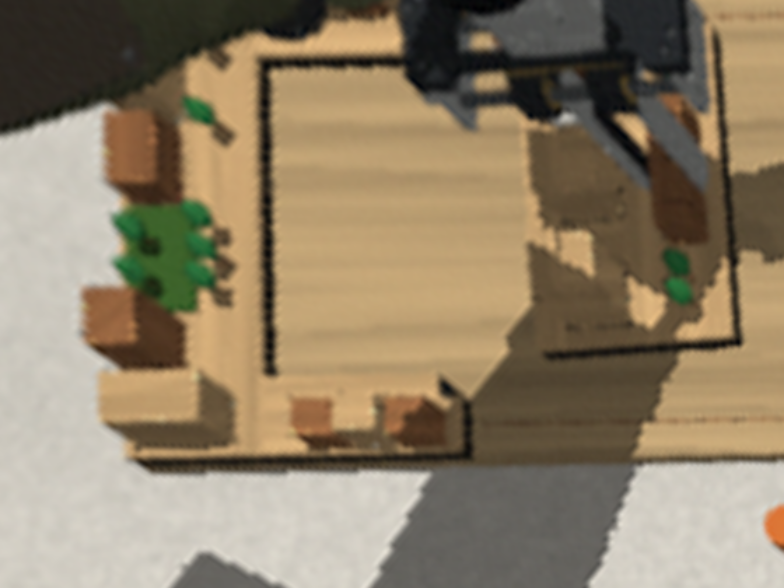

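The terrace is gripped (opening 26 mm, finger pads on it at about (680,180)), and the tile's −x edge runs (548,354)–(740,342). First stage: rotate and align just before the mouth.

Run:
```python
from h import *
to([.568,-.207,.0262],[np.pi,0,np.pi+.013])
```

```text
[ 0.518  1.506  0.01  -0.005  0.007  0.557]
```

Call:
step_arm(
  plan=[
    [[0.07,0.19,0.01,0,0,0.07],[0.14,0.38,0.01,0,0,0.14],[0.23,0.66,0.01,0,0,0.25],[0.32,0.94,0.01,0,0,0.35],[0.42,1.22,0.01,0,0,0.45],[0.48,1.4,0.01,0,0,0.52],[0.52,1.5,0.01,0,0,0.56],[0.52,1.5,0.01,0,0,0.56]],
  ],
)

```text
time_s: 5.83
ee_pos: [0.5681, -0.2068, 0.0265]
eef_rot: [-3.141, 0.002, -3.129]
force: [0.2, 1.0, 7.8]
grip_width: 0.0259
grip_force: 15.0
```

Run:
```python
from h import *
im={c:ctrl.camera(c)[:,:,::-1].copy() for c in("top","side")}
o=ctrl.get_obs();print(o["ee_pos"],o["eef_rot"],o["grip_width"],o["time_s"],o["force"],o["moment"])
a=rect("side",im["side"],.020,.42,.62,-.30,.07,.0005)
b=rect("top",im["top"],.020,.42,.62,-.30,.07,.0005)
cv2.imwrite("pics/rs2.png",cv2.resize(np.vstack([a[200:],b[:]]),(740,600)))
```

```text
[ 0.5681 -0.2068  0.0265] [-3.1413  0.0013 -3.129 ] 0.025829929553223115 5.9333 [-0.9966  0.1901  9.3027] [ 0.2247  0.1793 -0.1193]
```

View pics/rs2.png

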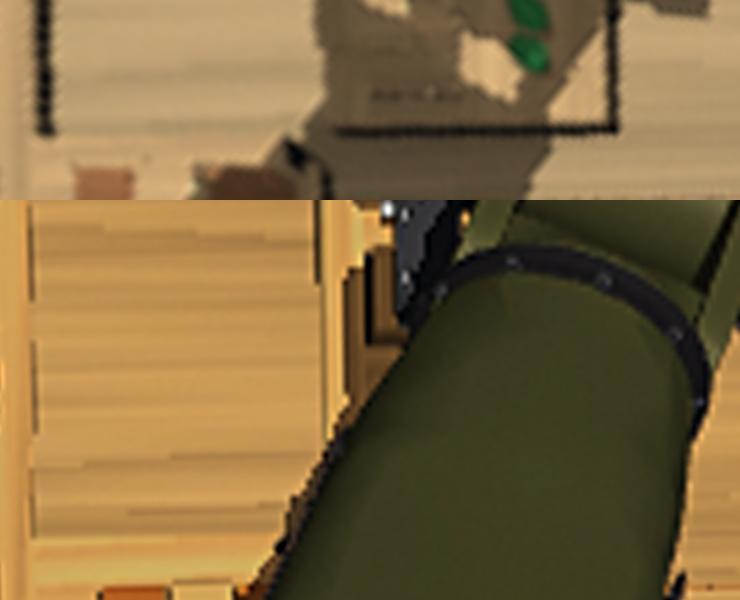

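In the lower-left of the side part, the tile's −x edge is at row about 129 (column 340) and the bay's −x wall at row about 135. That gap is 2.3 mm against the nominal 2.5 mm, so it is centred. Now slide straight in along tool +y.

Call:
step_arm(
  plan=[
    [[0,0.15,0,0,0,0],[0,0.4,0,0,0,0],[0,0.7,0,0,0,0],[0,1.0,0,0,0,0],[0,1.3,0,0,0,0],[0,1.55,0,0,0,0],[0,1.7,0,0,0,0],[0,1.7,0,0,0,0]],
  ],
)

```text
time_s: 6.6
ee_pos: [0.5676, -0.1557, 0.0265]
eef_rot: [-3.141, 0.002, -3.129]
force: [0.5, 1.3, 8.0]
grip_width: 0.026
grip_force: 15.0
```

Call:
step_arm(
  plan=[
    [[0,0.15,0,0,0,0],[0,0.4,0,0,0,0],[0,0.7,0,0,0,0],[0,1.0,0,0,0,0],[0,1.3,0,0,0,0],[0,1.5,0,0,0,0],[0,1.6,0,0,0,0],[0,1.6,0,0,0,0]],
  ],
)

```text
time_s: 7.27
ee_pos: [0.567, -0.1079, 0.0265]
eef_rot: [-3.141, 0.002, -3.129]
force: [-0.2, 0.1, 8.5]
grip_width: 0.0257
grip_force: 15.0
```

Run:
```python
from h import *
im={c:ctrl.camera(c)[:,:,::-1].copy() for c in("top","side")}
o=ctrl.get_obs();print(o["ee_pos"],o["eef_rot"],o["grip_width"],o["time_s"],o["force"],o["moment"])
a=rect("side",im["side"],.020,.42,.72,-.30,.07,.0005)
cv2.imwrite("pics/rs3.png",a)
```

```text
[ 0.567  -0.1079  0.0265] [-3.1413  0.0018 -3.1289] 0.025770968022792384 7.3667 [0.8107 0.2776 8.6506] [0.0186 0.0367 0.0023]
```

Call:
step_arm(
  plan=[
    [[0,0.15,0,0,0,0],[0,0.35,0,0,0,0],[0,0.6,0,0,0,0],[0,0.85,0,0,0,0],[0,1.05,0,0,0,0],[0,1.2,0,0,0,0],[0,1.27,0,0,0,0],[0,1.3,0,0,0,0]],
  ],
)

```text
time_s: 8.03
ee_pos: [0.5665, -0.0696, 0.0265]
eef_rot: [-3.14, 0.002, -3.129]
force: [0.9, -7.5, 7.5]
grip_width: 0.0264
grip_force: 15.0
```

Call:
step_arm(
  plan=[
    [[0,0.03,0,0,0,0],[0,0.06,0,0,0,0],[0,0.09,0,0,0,0],[0,0.12,0,0,0,0],[0,0.15,0,0,0,0],[0,0.15,0,0,0,0]],
  ],
)

```text
time_s: 8.53
ee_pos: [0.5665, -0.0653, 0.0265]
eef_rot: [-3.14, 0.002, -3.129]
force: [0.8, -5.9, 7.4]
grip_width: 0.0262
grip_force: 15.0
```

Call:
step_arm(
  plan=[
    [[0,0.03,0,0,0,0],[0,0.06,0,0,0,0],[0,0.06,0,0,0,0],[0,0.06,0,0,0,0]],
  ],
)

```text
time_s: 8.87
ee_pos: [0.5665, -0.0635, 0.0265]
eef_rot: [-3.14, 0.002, -3.129]
force: [0.1, -5.9, 7.8]
grip_width: 0.0265
grip_force: 15.0
```

Run:
```python
from h import *
im={c:ctrl.camera(c)[:,:,::-1].copy() for c in("top","side")}
o=ctrl.get_obs();print(o["ee_pos"],o["eef_rot"],o["grip_width"],o["time_s"],o["force"],o["moment"])
a=rect("side",im["side"],.020,.42,.72,-.23,.07,.0005)
b=rect("top",im["top"],.020,.42,.72,-.23,.07,.0005)
cv2.imwrite("pics/rs4.png",cv2.resize(np.hstack([a,b]),(800,400)))
```

```text
[ 0.5665 -0.0635  0.0265] [-3.1402  0.0019 -3.1292] 0.025924808253389265 8.9667 [-0.4991 -6.7595  6.8442] [-1.2065  0.0409 -0.0299]
```

View pics/rs4.png

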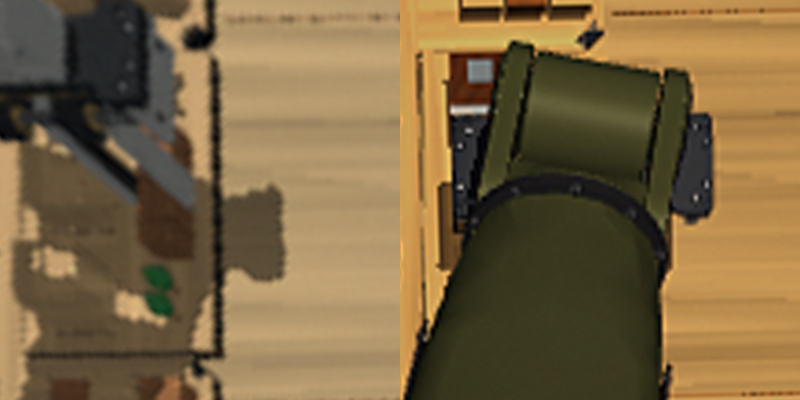

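The side half shows the tile in the bay with its −y edge at column 217, still about 2–3 mm short; the buildings are standing. Creep on until the end wall resists.

Call:
step_arm(
  plan=[
    [[0,0.03,0,0,0,0],[0,0.06,0,0,0,0],[0,0.06,0,0,0,0],[0,0.06,0,0,0,0]],
  ],
)

```text
time_s: 9.3
ee_pos: [0.5664, -0.0617, 0.0265]
eef_rot: [-3.14, 0.002, -3.129]
force: [1.4, -6.6, 7.9]
grip_width: 0.0257
grip_force: 15.0
```

Call:
step_arm(
  plan=[
    [[0,0.03,0,0,0,0],[0,0.03,0,0,0,0],[0,0.03,0,0,0,0]],
  ],
)

```text
time_s: 9.55
ee_pos: [0.5667, -0.0611, 0.0265]
eef_rot: [-3.14, 0.003, -3.129]
force: [2.4, -9.1, 5.7]
grip_width: 0.0259
grip_force: 15.0
```

Force is starting to rise; keep creeping.

Call:
step_arm(
  plan=[
    [[0,0.03,0,0,0,0],[0,0.03,0,0,0,0],[0,0.03,0,0,0,0]],
  ],
)

```text
time_s: 9.8
ee_pos: [0.567, -0.0609, 0.0265]
eef_rot: [-3.139, 0.003, -3.129]
force: [4.1, -15.0, 3.6]
grip_width: 0.0258
grip_force: 15.0
```

Call:
step_arm(
  plan=[
    [[0,0.03,0,0,0,0],[0,0.03,0,0,0,0],[0,0.03,0,0,0,0]],
  ],
)

```text
time_s: 10.05
ee_pos: [0.567, -0.0608, 0.0265]
eef_rot: [-3.137, 0.003, -3.129]
force: [4.1, -21.1, 1.8]
grip_width: 0.026
grip_force: 15.0
```

The tile has stopped at the end wall (the 1 mm steps now only add force). Release and rise.

Call:
step_arm(
  plan=[
    [[0,0,0,0,0,0],[0,0,0,0,0,0],[0,-0.05,0,0,0,0],[0,-0.1,0,0,0,0],[0,-0.1,-0.3,0,0,0],[0,-0.1,-0.8,0,0,0],[0,-0.1,-1.8,0,0,0],[0,-0.1,-2.8,0,0,0]],
  ],
  grip=0.45,
)

```text
time_s: 10.72
ee_pos: [0.5652, -0.0609, 0.1106]
eef_rot: [3.141, -0.002, -3.129]
force: [0.3, 0.1, 0.3]
grip_width: 0.0424
grip_force: 0.0
```

Call:
step_arm(
  plan=[
    [[0,-3,-2,0,0,0],[0,-6,-2,0,0,0],[0,-6,-2,0,0,0],[0,-6,-2,0,0,0],[0,-6,-2,0,0,0],[0,-6,-2,0,0,0],[0,-6,-2,0,0,0],[0,-6,-2,0,0,0]],
  ],
)

```text
time_s: 11.38
ee_pos: [0.568, -0.2404, 0.1696]
eef_rot: [3.141, -0.0, -3.129]
force: [0.0, 0.2, -0.4]
grip_width: 0.0425
grip_force: 0.0
```

Run:
```python
from h import *
im={c:ctrl.camera(c)[:,:,::-1].copy() for c in("top","side")}
o=ctrl.get_obs();print(o["ee_pos"],o["eef_rot"],o["grip_width"],o["time_s"],o["force"])
for q in("tile","terrace_top","walnut","front","rear","bay","lens"):
    r=[ctrl.place_of(q,c) for c in("top","side")]
    if all(r): print(q,*tri(r[0][0]["at"],r[1][0]["at"]),r[0][0]["confidence"],r[1][0]["confidence"])
a=rect("side",im["side"],.020,.42,.72,-.23,.07,.0005)
b=rect("top",im["top"],.020,.42,.72,-.23,.07,.0005)
c=np.hstack([a[:,:400],b[:,:400]])
cv2.imwrite("pics/rs5.png",c[:600])
```

```text
[ 0.5682 -0.2398  0.1695] [ 3.1411 -0.0006 -3.1275] 0.04234616331126786 11.4833 [0.108  0.1818 0.5376]
tile [ 0.5649 -0.0169  0.0064] 0.04273814060985396 0.59 0.75
terrace_top [ 0.5694 -0.061   0.0513] 0.6675044781276714 0.94 0.76
walnut [0.643  0.0028 0.0202] 0.14693177120239215 0.62 0.84
front [0.6187 0.008  0.0409] 0.34435670529702894 0.45 0.56
rear [0.6782 0.0164 0.0348] 2.6415004618945823 0.92 0.82
bay [ 0.5539 -0.0525  0.1227] 1.2257938347671846 0.35 0.31
lens [ 0.2497 -0.209   0.6944] 24.36677577067631 0.62 0.73
```

View pics/rs5.png

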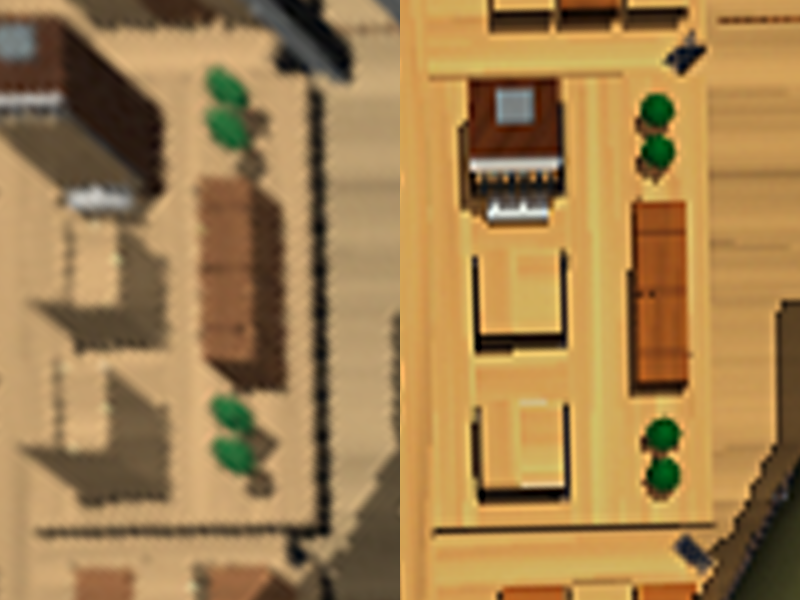

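The tile is home in the bay: its −y edge is flush with the mouth, and all three buildings stand in their plots. The walnut roof centre is at about (516,125), with white line and canopy pointing to image-down, so its front faces world −x. Next I work out the move above walnut and fit the review camera's pose from its silhouette.

```bash
cat > cam.py <<'E'
from h import *
from scipy.optimize import minimize
def parts(p):
    lx,ly,lz,yaw,pit,L=p   # lens frame: x points backward, rising by pit
    R=Ro.from_euler("z",yaw).as_matrix()@Ro.from_euler("y",-pit).as_matrix(); l=np.array([lx,ly,lz])
    g=lambda a,b,c:np.array(np.meshgrid(a,b,c)).reshape(3,-1).T
    th=np.linspace(0,2*np.pi,16);ci=np.c_[np.cos(th),np.sin(th)]
    Rz=Ro.from_euler("z",yaw).as_matrix(); s=np.array([lx,ly,0])+Rz[:,0]*.05
    box=g([L,L+.07],[-.023,.023],[-.018,.018])@R.T+l
    bar=np.vstack([np.c_[np.full(16,x),.016*ci] for x in(0,L)])@R.T+l
    plate=g([-.055,.055],[-.055,.055],[0,.014])@Rz.T+s
    col=np.vstack([np.c_[.009*ci,np.full(16,z)] for z in(0,lz+.01)])+s
    return dict(box=box,bar=bar,plate=plate,col=col)
def hull(c,X):
    q=np.c_[X,np.ones(len(X))]@P(c).T;return cv2.convexHull((q[:,:2]/q[:,2:]).astype(np.float32))
K=4
def render(c,p,names,off=(0,0,640,480)):
    m=np.zeros((off[3]*K,off[2]*K),np.uint8)
    for n in names: cv2.fillConvexPoly(m,np.int32(np.round(((hull(c,parts(p)[n])-np.float32(off[:2])+.5)*K-.5)*16)),255,shift=4)
    return cv2.resize(m,(off[2],off[3]),interpolation=cv2.INTER_AREA)/255.
E
python3 - <<'E'
from cam import *
im={c:ctrl.camera(c)[:,:,::-1].copy() for c in("top","side")}
to([.6425,.0105,.115],[np.pi,0,np.pi+.013])
off=dict(top=(90,165,100,90),side=(215,115,80,115));S={}
for c in off:
    cv2.imwrite(f"pics/{c}C.png",im[c])
    for q in("camera_stand","lens"):
        r=ctrl.masks_of(q,c)
        for d in r[:2]:
            y,x=np.nonzero(d["pixels"]);print(c,q,d["confidence"],len(x),x.min(),x.max(),y.min(),y.max())
            if q=="camera_stand" and c not in S: S[c]=d["pixels"]
np.savez("S.npz",**S)
names=("box","bar","plate","col")
def cost(p):
    e=0
    for c,(x,y,w,h) in off.items():
        t=S[c][y:y+h,x:x+w].astype(float);e+=np.abs(render(c,p,names,off[c])-t).sum()/t.sum()
    return e
best=None
for pit in(.25,.35,.45):
  for L in(.015,.03):
    r=minimize(cost,[.5925,.3936,.255,1.65,pit,L],method="Nelder-Mead",options=dict(initial_simplex=np.array([[.5925,.3936,.255,1.65,pit,L]]+[list(np.array([.5925,.3936,.255,1.65,pit,L])+np.eye(6)[i]*[.006,.006,.008,.12,.12,.01][i]) for i in range(6)]),maxfev=700))
    print(r.fun,r.x)
    if best is None or r.fun<best.fun: best=r
np.save("cam.npy",best.x);a=[]
for c,(x,y,w,h) in off.items():
    k=6 if c=="top" else 5
    v=cv2.resize(im[c][y:y+h,x:x+w],None,fx=4,fy=4 if c=="top" else 4,interpolation=cv2.INTER_CUBIC)
    v2=v.copy()
    for n in names: cv2.polylines(v2,[np.int32(((hull(c,parts(best.x)[n])-np.float32((x,y))+.5)*4))],True,(255,0,255),1)
    v=np.hstack([v2]);v=cv2.copyMakeBorder(v,0,460-v.shape[0],0,0,cv2.BORDER_CONSTANT);a.append(v)
cv2.imwrite("pics/fit.png",np.hstack(a));print(np.hstack(a).shape)
E
```

```text
[-2.586  8.357  1.822  0.    -0.    -0.003]
top camera_stand 0.72 532 124 158 292 326
top camera_stand 0.64 2524 100 172 179 238
top lens 0.66 828 100 144 180 204
top lens 0.56 1034 489 530 280 324
side camera_stand 0.65 622 236 274 131 219
side lens 0.43 195 240 261 131 146
inf [0.5925 0.3936 0.255  1.65   0.25   0.015 ]
inf [0.5925 0.3936 0.255  1.65   0.25   0.03  ]
inf [0.5925 0.3936 0.255  1.65   0.35   0.015 ]
inf [0.5925 0.3936 0.255  1.65   0.35   0.03  ]
inf [0.5925 0.3936 0.255  1.65   0.45   0.015 ]
inf [0.5925 0.3936 0.255  1.65   0.45   0.03  ]
(460, 720, 3)<stdin>:17: RuntimeWarning: divide by zero encountered in scalar divide
  np.max(np.abs(fsim[0] - fsim[1:])) <= fatol):
```

View pics/fit.png

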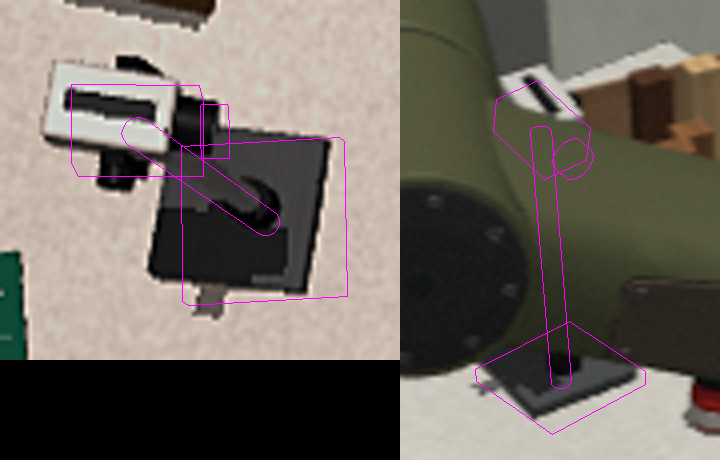

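The side view is now blocked by the arm, and the top crop shows the camera box tilted about 7° clockwise at (102–135, 180–204). I'll grasp walnut first, then fit the camera with a clear side view.

Call:
step_arm(
  plan=[
    [[-1.3,4.2,0.5,0,0,0],[-2.59,8.36,0.5,0,0,0],[-2.59,8.36,0.5,0,0,0],[-2.59,8.36,0.5,0,0,0],[-2.59,8.36,0.5,0,0,0],[-2.59,8.36,0.8,0,0,0],[-2.59,8.36,1.5,0,0,0],[-2.59,8.36,1.8,0,0,0]],
  ],
  grip=0.7,
)

```text
time_s: 13.15
ee_pos: [0.6422, 0.0141, 0.113]
eef_rot: [3.141, -0.003, -3.125]
force: [-0.9, -0.4, -1.5]
grip_width: 0.0659
grip_force: 0.0
```

Run:
```python
from h import *
ctrl.camera("side");o=ctrl.get_obs();print(o["ee_pos"],o["eef_rot"],o["grip_width"],o["time_s"])
to([.6425,.0105,.034],[np.pi,0,np.pi+.013])
```

```text
[0.6413 0.012  0.1118] [ 3.1414 -0.005  -3.1263] 0.06597049561970743 13.2
[-0.052 -0.051  2.593  0.002 -0.048  0.021]
```

Call:
step_arm(
  plan=[
    [[0,-0.03,0.4,0,0,0],[0,-0.03,0.9,0,0,0],[0,-0.03,1.4,0,0,0],[0,-0.03,1.9,0,0,0],[0,-0.03,2.3,0,0,0],[0,-0.03,2.55,0,0,0],[0,-0.03,2.55,0,0,0],[0,-0.03,2.55,0,0,0]],
  ],
)

```text
time_s: 13.87
ee_pos: [0.6428, 0.0091, 0.0396]
eef_rot: [-3.142, 0.0, -3.13]
force: [0.6, 0.1, -0.3]
grip_width: 0.0657
grip_force: 0.0
```

Call:
step_arm(
  plan=[
    [[0,0,0,0,0,0],[0,0,0,0,0,0],[0,0,0,0,0,0],[0,0,0,0,0,0],[0,0,0,0,0,0],[0,0,0,0,0,0]],
  ],
  grip=0.3,
  squeeze=12,
)

```text
time_s: 14.37
ee_pos: [0.6429, 0.0098, 0.0397]
eef_rot: [-3.142, 0.001, -3.129]
force: [-0.4, 0.2, 4.4]
grip_width: 0.044
grip_force: 12.0
```

Call:
step_arm(
  plan=[
    [[0,0,-0.2,0,0,0],[0,0,-0.5,0,0,0],[0,0,-1,0,0,0],[0,0,-1.8,0,0,0],[0,0,-2.8,0,0,0],[0,0,-4,0,0,0],[0,0,-5.2,0,0,0],[0,0,-6,0,0,0]],
  ],
  squeeze=20,
)

```text
time_s: 15.03
ee_pos: [0.643, 0.0097, 0.2238]
eef_rot: [-3.141, 0.004, -3.129]
force: [0.8, 0.2, -0.3]
grip_width: 0.0437
grip_force: 20.0
```

Run:
```python
from h import *
ctrl.camera("top");ctrl.camera("top");o=ctrl.get_obs();print(o["ee_pos"],o["eef_rot"],o["grip_width"],o["time_s"],o["force"])
to([.35,.30,.26],[np.pi,0,1.44])
```

```text
[0.6439 0.0096 0.2249] [-3.1411  0.008  -3.1288] 0.0438310976438977 15.1333 [ 0.1632  0.3623 -1.6914]
[ 9.664  9.802 -1.251  0.062  0.061 16.371]
```

Call:
step_arm(
  plan=[
    [[0.6,0.6,-0.1,0,0,1],[1.2,1.2,-0.2,0,0,2],[1.8,1.8,-0.3,0,0,3],[2.4,2.4,-0.4,0,0,4],[3.0,3.0,-0.5,0,0,5],[3.6,3.6,-0.6,0,0,6],[4.2,4.2,-0.7,0,0,7],[4.8,4.8,-0.8,0,0,8]],
  ],
)

```text
time_s: 15.8
ee_pos: [0.4954, 0.1525, 0.2426]
eef_rot: [-3.14, -0.001, 2.311]
force: [0.4, -0.3, -1.1]
grip_width: 0.0436
grip_force: 20.0
```

Run:
```python
from h import *
ctrl.camera("top");ctrl.camera("top");o=ctrl.get_obs();print(o["ee_pos"],o["eef_rot"],o["grip_width"],o["time_s"],o["force"])
to([.35,.30,.26],[np.pi,0,1.44])
```

```text
[0.4949 0.1537 0.2433] [-3.1416 -0.0005  2.3143] 0.0434985097429408 15.9 [ 0.398  -0.6664 -1.461 ]
[ 6.859 -0.254 -0.552 -0.002 -0.004  8.349]
```

Call:
step_arm(
  plan=[
    [[0.86,0,-0.1,0,0,1.05],[1.7,-0.05,-0.15,0,0,2.1],[2.6,-0.1,-0.2,0,0,3.1],[3.4,-0.15,-0.3,0,0,4.2],[4.3,-0.2,-0.35,0,0,5.2],[5.2,-0.25,-0.45,0,0,6.3],[6.1,-0.25,-0.5,0,0,7.4],[6.86,-0.25,-0.55,0,0,8.35]],
  ],
)

```text
time_s: 16.57
ee_pos: [0.3507, 0.2985, 0.2593]
eef_rot: [-3.141, 0.001, 1.438]
force: [-0.3, 0.9, -0.4]
grip_width: 0.0441
grip_force: 20.0
```

Run:
```python
from cam import *
im={c:ctrl.camera(c)[:,:,::-1].copy() for c in("top","side")}
o=ctrl.get_obs();print(o["ee_pos"],o["eef_rot"],o["grip_width"],o["time_s"])
S={}
for c in("top","side"):
    cv2.imwrite(f"pics/{c}D.png",im[c])
    for q in("camera_stand","lens"):
        for i,d in enumerate(ctrl.masks_of(q,c)[:3]):
            y,x=np.nonzero(d["pixels"]);print(c,q,i,d["confidence"],len(x),x.min(),x.max(),y.min(),y.max());S[f"{c}_{q}_{i}"]=d["pixels"]
    for q in("lens","camera_stand","walnut","front","rear"): print(c,q,[(np.round(d["at"],1),round(d["confidence"],2)) for d in ctrl.place_of(q,c)[:2]])
np.savez("S.npz",**S)
```

```text
[0.3503 0.2993 0.2594] [-3.1411  0.0001  1.4416] 0.04420719399345009 16.6667
top camera_stand 0 0.7 2460 101 171 179 237
top lens 0 0.94 824 101 144 180 205
top lens [(array([145.2, 195.9]), 0.84)]
top camera_stand [(array([155.6, 222. ]), 0.77)]
top walnut [(array([180., 301.]), 0.45)]
top front []
top rear [(array([187.9, 301. ]), 0.41)]
side camera_stand 0 0.89 1151 236 272 132 218
side lens 0 0.72 362 240 262 131 156
side lens [(array([256.2, 152.1]), 0.76)]
side camera_stand [(array([257.4, 207.1]), 0.89)]
side walnut [(array([214.9, 197.2]), 0.76)]
side front []
side rear [(array([216., 196.]), 0.58), (array([308.6, 279.3]), 0.56)]
```

```bash
cat > fit.py <<'E'
from cam import *
S=np.load("S.npz");off=dict(top=(90,165,100,90),side=(215,115,80,115))
def knob(p):
    pl=parts(p);c=pl["box"].mean(0);y=np.array([-np.sin(p[3]),np.cos(p[3]),0]);r=.016
    g=np.array(np.meshgrid([-r,r],[-r,r],[-r,r])).reshape(3,-1).T;q=Ro.from_euler("z",p[3]).as_matrix()
    mid=c*.6+.4*np.array([*(np.array(p[:2])+.05*np.array([np.cos(p[3]),np.sin(p[3])])),c[2]])
    return [g@q.T+mid+s*.04*y for s in(-1,1)]
im={c:cv2.imread(f"pics/{c}D.png") for c in off}
def dc(c,p):
    x,y,w,h=off[c];m=np.zeros((h,w),np.uint8)
    for X in knob(p): cv2.fillConvexPoly(m,np.int32(hull(c,X)-np.float32((x,y))),1)
    return m==0
def white(c):
    x,y,w,h=off[c];a=im[c][y:y+h,x:x+w].astype(int);l=cv2.dilate(S[c+"_lens_0"][y:y+h,x:x+w].astype(np.uint8),np.ones((3,3)))>0
    b=l&(a.min(2)>105);return b
def cost(p,v=0):
    e=[]
    for c,(x,y,w,h) in off.items():
        cr=lambda k:S[f"{c}_{k}_0"][y:y+h,x:x+w].astype(float)
        k=dc(c,p)
        for key,n in(("lens",("box","bar")),("camera_stand",("box","bar","plate","col"))):
            t=cr(key);e.append(np.abs(render(c,p,n,off[c])-t)[k].sum()/t.sum())
    return e if v else sum(e)+2*max(0,abs(p[5]-.02)-.015)*100
if __name__=="__main__":
    for c in off: print(c,white(c).sum())
    out=[]
    for pit in(.25,.35,.45):
      for yaw in(1.4,1.5,1.6):
        x0=np.array([.588,.392,.25,yaw,pit,.02]);d=[.006,.006,.008,.1,.1,.01]
        r=minimize(cost,x0,method="Nelder-Mead",options=dict(initial_simplex=np.vstack([x0]+[x0+np.eye(6)[i]*d[i] for i in range(6)]),maxfev=500))
        out.append((r.fun,r.x));
    out.sort(key=lambda t:t[0])
    for f,x in out[:4]: print(f,x,cost(x,1))
    np.save("cam.npy",out[0][1])
    print("tri lens",tri((145.2,195.9),(256.2,152.1)),"stand",tri((155.6,222.),(257.4,207.1)))
E
time python3 fit.py
```

```text
top 537
side 173
0.43675727164624767 [0.5934 0.406  0.2588 1.4581 0.2922 0.016 ] [np.float64(0.08900628212450029), np.float64(0.09754503427387214), np.float64(0.07943884736214928), np.float64(0.17076710788572594)]
0.43857897702809645 [0.5931 0.4055 0.2597 1.4577 0.2691 0.0159] [np.float64(0.08558918713116315), np.float64(0.09906902598437749), np.float64(0.08446538836529087), np.float64(0.16945537554726495)]
0.4389230246586165 [0.5937 0.4067 0.2588 1.4622 0.2892 0.0151] [np.float64(0.09522653721682849), np.float64(0.09182847122588872), np.float64(0.08377207236485754), np.float64(0.1680959438510417)]
0.44315066853083745 [0.5937 0.4067 0.2596 1.462  0.2582 0.0146] [np.float64(0.09536455358842566), np.float64(0.09139486688984537), np.float64(0.08791030224244394), np.float64(0.16848094581012246)]
tri lens (array([0.5876, 0.3945, 0.2708]), np.float64(2.2163600932252754)) stand (array([0.5871, 0.4356, 0.0185]), np.float64(2.951886427968362))
real	0m35.586s
user	0m34.893s
sys	0m1.039s
```

```bash
cat > f2.py <<'E'
from fit import *
p=np.load("cam.npy")
c0=[ray("top",u,.014)[:2] for u in((172.5,198.75),(166.25,238.25),(127,233.75))]
print("plate corners top",*c0,"centre",(c0[0]+c0[2])/2, "sides",np.linalg.norm(c0[0]-c0[1]),np.linalg.norm(c0[1]-c0[2]))
e=c0[0]-c0[1];f=c0[2]-c0[1];print("yaw from edges",np.arctan2(f[1],f[0]),np.arctan2(e[1],e[0])+np.pi/2)
s0=[ray("side",u,.014)[:2] for u in((274.2,208.5),(249.2,217),(235,208))];print("side",*s0,(s0[0]+s0[2])/2)
e=s0[0]-s0[1];f=s0[2]-s0[1];print(np.arctan2(f[1],f[0]),np.arctan2(e[1],e[0])+np.pi/2,np.linalg.norm(e),np.linalg.norm(f))
for c in off: print(c,"fit lens px",proj(c,p[:3]))
# white box only, own 5-dof box fit (hull of white pixels); box centre b, yaw, pitch
def boxp(q): 
    R=Ro.from_euler("z",q[3]).as_matrix()@Ro.from_euler("y",-q[4]).as_matrix()
    g=np.array(np.meshgrid([-.035,.035],[-.023,.023],[-.018,.018])).reshape(3,-1).T;return g@R.T+q[:3]
T={}
for c,(x,y,w,h) in off.items():
    n,l,st,_=cv2.connectedComponentsWithStats(white(c).astype(np.uint8));k=1+st[1:,4].argmax();print(c,st[k])
    hh=cv2.convexHull(np.argwhere(l==k)[:,::-1].astype(np.int32));m=np.zeros((h,w),np.uint8);cv2.fillConvexPoly(m,hh,1);T[c]=m.astype(float)
def cb(q):
    e=0
    for c,(x,y,w,h) in off.items():
        m=np.zeros((h*K,w*K),np.uint8);cv2.fillConvexPoly(m,np.int32(np.round(((hull(c,boxp(q))-np.float32((x,y))+.5)*K-.5)*16)),255,shift=4)
        e+=np.abs(cv2.resize(m,(w,h),interpolation=cv2.INTER_AREA)/255.-T[c]).sum()/T[c].sum()
    return e
b0=parts(p)["box"].mean(0)
for pit in(.25,.35,.45):
    x0=np.r_[b0,1.46,pit];d=[.006,.006,.008,.1,.1]
    r=minimize(cb,x0,method="Nelder-Mead",options=dict(initial_simplex=np.vstack([x0]+[x0+np.eye(5)[i]*d[i] for i in range(5)]),maxfev=500))
    R=Ro.from_euler("z",r.x[3]).as_matrix()@Ro.from_euler("y",-r.x[4]).as_matrix()
    print(r.fun,r.x,"lens if L=.02",r.x[:3]-R[:,0]*.055,[proj(c,r.x[:3]-R[:,0]*.055) for c in off])
E
python3 f2.py
```

```text
plate corners top [0.6478 0.3982] [0.5359 0.4083] [0.5463 0.5175] centre [0.597  0.4579] sides 0.1123566922694541 0.10971286917478332
yaw from edges 1.4760459238107848 1.4812415846142453
side [0.6395 0.3915] [0.5397 0.4062] [0.5298 0.4839] [0.5846 0.4377]
1.6975173533195396 1.425013343532728 0.10084135211919151 0.07830237741323494
top fit lens px [140.8569 196.495 ]
side fit lens px [257.2646 153.0454]
top [ 10  14  38  25 522]
side [ 25  16  21  16 170]
0.38772736081007664 [ 0.5955  0.4497  0.2927  1.3626 -0.3379] lens if L=.02 [0.5848 0.399  0.311 ] [array([136.4354, 194.7069]), array([255.2962, 141.0866])]
0.3788595527328326 [ 0.595   0.449   0.2942  1.3424 -0.33  ] lens if L=.02 [0.5833 0.3984 0.312 ] [array([136.5061, 195.2449]), array([255.0045, 141.0267])]
0.38086149055451946 [ 0.5948  0.4487  0.2941  1.3521 -0.3303] lens if L=.02 [0.5835 0.398  0.312 ] [array([136.7053, 195.1614]), array([255.1311, 141.0694])]
```

```bash
cat > f3.py <<'E'
from fit import *
print("tri",tri((142.8,196.2),(257.3,153.)),tri((144.5,196.2),(257.3,153.)))
def cl(p):
    e=0
    for c,(x,y,w,h) in off.items():
        t=S[f"{c}_lens_0"][y:y+h,x:x+w].astype(float);k=dc(c,p);e+=np.abs(render(c,p,("box","bar"),off[c])-t)[k].sum()/t.sum()
    return e+((p[3]-1.474)/.03)**2*.01
for pit in(.2,.25,.3,.35,.4,.45,.5):
    best=None
    for L in(.018,.028):
        f=lambda q:cl(np.r_[q[:4],pit,q[4]])
        x0=np.array([.593,.404,.259,1.474,L]);d=[.004,.006,.005,.03,.008]
        r=minimize(f,x0,method="Nelder-Mead",options=dict(initial_simplex=np.vstack([x0]+[x0+np.eye(5)[i]*d[i] for i in range(5)]),maxfev=300))
        if best is None or r.fun<best.fun:best=r
    print(pit,best.fun,best.x,[proj(c,best.x[:3]) for c in off])
E
python3 f3.py
```

```text
tri (array([0.5921, 0.4012, 0.2619]), np.float64(0.6516669150017116)) (array([0.5905, 0.3968, 0.2647]), np.float64(1.1338215338712405))
0.2 0.11661785687791351 [0.5913 0.3979 0.2672 1.4727 0.0199] [array([143.1083, 196.5655]), array([257.9587, 152.0699])]
0.25 0.11835159784053814 [0.5919 0.3989 0.2643 1.4736 0.0198] [array([143.111 , 196.6289]), array([257.9884, 152.6409])]
0.3 0.1349043123033201 [0.5921 0.3997 0.2619 1.4768 0.0196] [array([143.0823, 196.7888]), array([257.9411, 153.141 ])]
0.35 0.1530572114054569 [0.5933 0.4023 0.26   1.4774 0.0185] [array([142.2385, 196.4692]), array([257.8181, 153.1987])]
0.4 0.17448986514347664 [0.5934 0.4024 0.2575 1.4754 0.0196] [array([142.5633, 196.6702]), array([257.8943, 153.8252])]
0.45 0.19064778717671635 [0.5929 0.4014 0.2592 1.4756 0.0196] [array([142.7452, 196.7088]), array([257.91  , 153.5639])]
0.5 0.19984234668712755 [0.5934 0.4036 0.2571 1.4827 0.0182] [array([142.1099, 196.6927]), array([257.7051, 153.784 ])]
```

```bash
cat > tgt.py <<'E'
from h import *
def target(lens=(.592,.400,.263),yaw=1.474,pit=.275,d=.15):
    B=(Ro.from_euler("z",yaw)*Ro.from_euler("y",-pit)).as_matrix()
    F=np.array(lens)-d*B[:,0];T=F+B@np.array([-.027,0,-.0113])
    return T,B@np.diag([1,-1,-1.]),F,B
if __name__=="__main__":
    T,R,F,B=target();o=ctrl.get_obs();print("F",F,"T",T,o["ee_pos"],o["time_s"],Ro.from_matrix(R).as_euler("xyz"));to(T,R)
E
python3 tgt.py
```

```text
F [0.578  0.2563 0.2223] T [0.5758 0.2335 0.2041] [0.3517 0.2979 0.2597] 17.3667 [ 3.1416 -0.275   1.474 ]
[-1.17   7.683  1.853  0.041  2.626 -0.302]
```

Call:
step_arm(
  plan=[
    [[-0.05,0.3,0.05,0,0.1,0],[-0.1,0.9,0.2,0,0.3,0],[-0.2,1.6,0.4,0,0.6,-0.1],[-0.35,2.4,0.6,0,0.9,-0.1],[-0.5,3.2,0.8,0,1.2,-0.15],[-0.6,4.0,1.0,0,1.5,-0.2],[-0.7,4.7,1.2,0,1.8,-0.2],[-0.8,5.2,1.3,0,2.0,-0.25]],
  ],
)

```text
time_s: 18.03
ee_pos: [0.5052, 0.2528, 0.2195]
eef_rot: [3.139, -0.211, 1.467]
force: [0.2, 0.4, -1.3]
grip_width: 0.044
grip_force: 20.0
```

```bash
python3 -c "
from h import *
ctrl.camera('top');ctrl.camera('top')
import runpy;runpy.run_path('tgt.py',run_name='__main__')"
```

```text
F [0.578  0.2563 0.2223] T [0.5758 0.2335 0.2041] [0.505  0.2524 0.2193] 18.1333 [ 3.1416 -0.275   1.474 ]
[-0.476  2.412  0.423  0.034  0.626 -0.073]
```

Call:
step_arm(
  plan=[
    [[-0.05,0.3,0.05,0,0.1,0],[-0.15,0.8,0.15,0,0.2,0],[-0.25,1.3,0.25,0,0.35,-0.05],[-0.35,1.8,0.35,0.03,0.5,-0.07],[-0.43,2.2,0.4,0.03,0.6,-0.07],[-0.48,2.41,0.42,0.03,0.63,-0.07],[-0.48,2.41,0.42,0.03,0.63,-0.07],[-0.48,2.41,0.42,0.03,0.63,-0.07]],
  ],
)

```text
time_s: 18.8
ee_pos: [0.5739, 0.2354, 0.2056]
eef_rot: [3.14, -0.275, 1.476]
force: [-0.3, -0.7, -1.3]
grip_width: 0.0436
grip_force: 20.0
```

Run:
```python
from tgt import *
T,R,F,B=target()
im={c:ctrl.camera(c) for c in("top","side")}
for c in im: cv2.imwrite(f"pics/{c}E.png",im[c][:,:,::-1])
o=ctrl.get_obs();print(o["ee_pos"],o["eef_rot"],o["grip_width"],o["time_s"],o["force"]);to(T,R)
org=F+B@np.array([-.027,0,-.034]);rear=F+B@np.array([-.049,0,0])
for q,X in(("walnut",org),("front",F),("rear",rear),("lens",np.array([.592,.4,.263])),("tile",None),("house_a",None)):
    for c in im: print(q,c,[(np.round(d["at"],1),round(d["confidence"],2)) for d in ctrl.place_of(q,c)[:3]],"expect",X if X is None else proj(c,X))
for c in im:
    for d in ctrl.masks_of("walnut",c)[:2]:
        y,x=np.nonzero(d["pixels"]);print(c,d["confidence"],len(x),x.min(),x.max(),y.min(),y.max())
```

```text
[0.5736 0.2357 0.2059] [ 3.1398 -0.2753  1.4771] 0.04383681071326496 18.9 [ 0.5465 -0.1403 -1.4958]
[-0.081  0.08   0.042  0.01  -0.003  0.028]
walnut top [(array([459.5, 342.1]), 0.47)] expect [217.18   211.9718]
walnut side [(array([282.1, 195.5]), 0.49)] expect [283.443  195.8007]
front top [(array([154.5, 222.8]), 0.34)] expect [207.2895 207.6017]
front side [] expect [280.3455 183.1942]
rear top [] expect [227.6091 211.0364]
rear side [(array([290. , 194.4]), 0.5)] expect [288.0248 193.5595]
lens top [(array([144.3, 196.2]), 0.66), (array([206. , 189.9]), 0.57), (array([321.2, 229.6]), 0.4)] expect [142.8014 196.701 ]
lens side [(array([284.5, 196.3]), 0.17)] expect [257.8513 152.8323]
tile top [(array([322. , 230.3]), 0.84)] expect None
tile side [(array([330.2, 279.9]), 0.59)] expect None
house_a top [(array([311.2, 228.5]), 0.83), (array([306.4, 252. ]), 0.54)] expect None
house_a side [(array([309.4, 278.6]), 0.84), (array([325.8, 271. ]), 0.6)] expect None
side 0.74 246 277 293 179 200
```

Call:
step_arm(
  plan=[
    [[-0.04,0.04,0.02,0,0,0],[-0.08,0.08,0.04,0.01,0,0.03],[-0.08,0.08,0.04,0.01,0,0.03],[-0.08,0.08,0.04,0.01,0,0.03],[-0.08,0.08,0.04,0.01,0,0.03],[-0.08,0.08,0.04,0.01,0,0.03],[-0.08,0.08,0.04,0.01,0,0.03],[-0.08,0.08,0.04,0.01,0,0.03]],
  ],
)

```text
time_s: 20.27
ee_pos: [0.5763, 0.2331, 0.2038]
eef_rot: [-3.141, -0.275, 1.473]
force: [-0.0, 0.2, -1.0]
grip_width: 0.0439
grip_force: 20.0
```

Run:
```python
from tgt import *
T,R,F,B=target();ctrl.camera("side")
o=ctrl.get_obs();print(o["ee_pos"],o["joint_vel"],o["grip_width"],o["time_s"]);to(T,R)
if np.linalg.norm(o["ee_pos"]-T)<.003 and np.abs(o["joint_vel"]).max()<.02: print("handing in",ctrl.hand_in())
```

```text
[0.5763 0.2331 0.2038] [ 0.0004 -0.0007  0.0005 -0.001  -0.0016  0.0001] 0.04396799902162836 20.3167
[ 0.013 -0.017 -0.006 -0.001 -0.004 -0.007]
the job is handed in; nothing more can be done
handing in None
```

The job is handed in at about 20 s: the tile is home, the pale houses are still detected on it, and the walnut building is held still by its side walls about 15 cm in front of the lens; the camera's tilt (about 0.275 rad) was only roughly measurable, so the lean could be slightly off.

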